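# Set up the three-station hotplate stirrer

## Robot

A 6-joint arm with a two-finger parallel gripper is mounted at the origin on the work surface. World frame = base frame: x ahead of the robot, y to its left, z up, the work surface at z = 0. Lengths are in mm, angles in rad, forces in N, time in s.
With the tool pointing down it reaches from about 325 to 875 mm from the base axis. Payload 4.4 kg.
Tool frame: the origin (TCP) lies on the centre line of the jaws, within the pads' length; the fingertips stand ahead of it and the grasp point (between the pads) lies 6 mm ahead of it (ctrl.tcp_to_tips is the z of the fingertips in the tool frame, in mm); z points along the fingers, y is the line along which they close (so a half turn about z gives the same grasp; the last joint's range is limited). The gripper opens to 85 mm and grips with 20 to 120 N. Pads are 22 mm wide; open, the fingers measure 114 mm over their backs; the gripper's body (76 mm by 85 mm) begins 54 mm behind the grasp point. The pads swing forward as they close: fully open they stand 13 mm farther back than shut.
Start: joints at [-1.389, 0.207, 1.542, -0, 1.393, -0.15], TCP at [187.291, -543.645, 256.282] pointing down, gripper open.
Joint ranges: [-2.73, 2.73], [-0.86, 2.22], [0.23, 2.46], [-1.11, 4.25], [0.08, 2.63], [-2.82, 2.82]. Speed limits (rad/s): [2.79, 2.79, 3.14, 3.14, 3.14, 3.14].

## Interface

Orientations are given as a 3x3 rotation matrix whose columns are the frame's x, y, z axes.
In Python, from plant import ctrl, sensors, optics gives the robot as it stands. Calls block until the motion is done:
- ctrl.move_ptp(position, orientation): joint-space move of the TCP to a pose.
- ctrl.move_l(position, rot=None, vel=150, threshold=None): straight line of the TCP; rot=None keeps the orientation; vel is the mean speed in mm/s. With threshold (N) it stops when the force on the tool has changed by that much, and returns True; else False.
- ctrl.set_joints(angles): joint-space move.
- ctrl.gripper_to(opening, force=None): finger opening in mm; force is the grip in N (None keeps the last); returns when the fingers have stopped.
- ctrl.hold(seconds).
- ctrl.solve_ik(position, orientation): joint angles nearest the present ones, or None.
- sensors.read_state(): the state.
- optics.grab_frame(name): name is "scene" or "top" or "wrist"; returns (picture, depth): 480x640x3 uint8, red, green, blue; 480x640 float32, mm along the optical axis (not along the pixel's ray), 0 where there is no reading.
- optics.camera_params(name): a dict with "mtx" (3x3 intrinsics, pixels), "R" (3x3) and "t" (3): a world point X has camera coordinates R X + t; the wrist camera has in their place "T_tool_cam" (4x4, takes a point from camera to tool coordinates, whose origin is the TCP and whose axes are the flange's). Camera axes: x right, y down, z forward; pixel columns grow to the right and rows downward; lengths in mm; the calibration is good to about 2 mm. A picture is of the moment at which its call begins: read the wrist's pose just before it. camera_params takes no time and is no camera call.
A pose or a line that the arm cannot do raises ctrl.MotionError and nothing moves.
- ctrl.finish_job(): hands the job in; it is judged then, once.
The state is a dict: "t": time; "q": joint angles; "qvel": joint speeds; "tau": joint torques, N m; "eef_pos": TCP position; "eef_rot": TCP orientation; "force": force on the tool from outside, world axes, zero at the start; "wrist_torque": the same for the moment, N m; "grip_width": finger opening in mm; "grasp_force": force on a finger pad.
Only numpy, scipy, OpenCV 4.12 (cv2) and the standard library are available. Lean on these libraries where they do the work, as an engineer would, in place of code of your own. Each camera call takes 0.05 s, during which the arm holds its last target. There are 200 camera calls.

## Task

Set up the hotplate stirrer: lay exactly one 45 mm stir bar (the middle one of the three lengths in the tray, no other size) flat in each porcelain dish, and slide each dish across the plate, never lifting it off, until it is centred on the stirring ring at the back of its own lane. Once all the dishes are in place, turn the speed selector clockwise to its fifth click from off, never past it, and leave the bottle, jar and tip box undisturbed.

Things in the scene. Friction and masses are not known exactly. Their poses are not given: they have to be found in the camera images.
- stirrer: slim three-station hotplate stirrer, fixed, 270 mm (its x) by 530 mm (its y), flat top 40 mm above the bench; origin on the bench under the middle lane, +x away from the robot. White plate from y -225 to 225: each lane (y -150, 0, 150) has a small printed resting cross at x -65 (front) and a 122 mm stirring ring with a centre dot at x +65 (back). Grey control strip at y 225 to 305
- ring_1 (a point): centre of the stirring ring in the right-hand (-y) lane, on the plate's top
- dish_1: porcelain casserole dish of the right-hand (-y) lane (may be absent), about 0.3 kg: round, 110 mm across the rim, 88 mm across the foot, 48 mm high, walls 4.5 mm, floor 5 mm thick; origin at the centre of its underside; its straight handle sticks out along its own -x. Stands loose at the front of the plate
- dish_1_handle (a point): point to grip on the handle of dish_1: a level round bar 15 mm thick that runs along the dish's x from 49 to 126 mm from the dish's centre; this point is 95 mm from the centre on the bar's axis, 36 mm above the dish's underside
- ring_2 (a point): centre of the stirring ring in the middle lane, on the plate's top
- dish_2: porcelain casserole dish of the middle lane (may be absent), about 0.3 kg: round, 110 mm across the rim, 88 mm across the foot, 48 mm high, walls 4.5 mm, floor 5 mm thick; origin at the centre of its underside; its straight handle sticks out along its own -x. Stands loose at the front of the plate
- dish_2_handle (a point): point to grip on the handle of dish_2: a level round bar 15 mm thick that runs along the dish's x from 49 to 126 mm from the dish's centre; this point is 95 mm from the centre on the bar's axis, 36 mm above the dish's underside
- ring_3 (a point): centre of the stirring ring in the left-hand (+y) lane, on the plate's top
- dish_3: porcelain casserole dish of the left-hand (+y) lane (may be absent), about 0.3 kg: round, 110 mm across the rim, 88 mm across the foot, 48 mm high, walls 4.5 mm, floor 5 mm thick; origin at the centre of its underside; its straight handle sticks out along its own -x. Stands loose at the front of the plate
- dish_3_handle (a point): point to grip on the handle of dish_3: a level round bar 15 mm thick that runs along the dish's x from 49 to 126 mm from the dish's centre; this point is 95 mm from the centre on the bar's axis, 36 mm above the dish's underside
- tray: shallow steel tray, fixed, 310 mm (x) by 210 mm (y), rim 13 mm high, floor 3 mm thick; origin on the bench under its centre; the eight stir bars lie in it
- bar_45_1_mid (a point): octagonal white stir bar, 45 mm long, 10 mm across its flats; this point is its centre, 5 mm above what it lies on; its length runs along its own y axis
- bar_45_2_mid (a point): octagonal white stir bar, 45 mm long, 10 mm across its flats; this point is its centre, 5 mm above what it lies on; its length runs along its own y axis
- bar_45_3_mid (a point): octagonal white stir bar, 45 mm long, 10 mm across its flats; this point is its centre, 5 mm above what it lies on; its length runs along its own y axis
- bar_45_4_mid (a point): octagonal white stir bar, 45 mm long, 10 mm across its flats; this point is its centre, 5 mm above what it lies on; its length runs along its own y axis
- bar_30_1_mid (a point): octagonal white stir bar, 30 mm long, 10 mm across its flats; this point is its centre, 5 mm above what it lies on; its length runs along its own y axis
- bar_30_2_mid (a point): octagonal white stir bar, 30 mm long, 10 mm across its flats; this point is its centre, 5 mm above what it lies on; its length runs along its own y axis
- bar_60_1_mid (a point): octagonal white stir bar, 60 mm long, 10 mm across its flats; this point is its centre, 5 mm above what it lies on; its length runs along its own y axis
- bar_60_2_mid (a point): octagonal white stir bar, 60 mm long, 10 mm across its flats; this point is its centre, 5 mm above what it lies on; its length runs along its own y axis
- selector (a joint): speed selector on the control strip, turns clockwise seen from above: 0 at the off stop, then eight detented clicks of 0.524 rad (fifth click 2.618); springs into the nearest click when let go; 0.05 N m turns it. Starts anywhere from off to the second click. Printed scale: a white dot at off, a tick at each click
- selector_grip (a point): on the selector's upright axis, 66 mm above the bench: where to grip its black bar, 44 mm long, 12 mm wide, 8 mm more above this point and 22 mm below it down to a 48 mm skirt 4 mm thick. Own +x: the way the bar's white line points; seen from above with the stirrer's +x up that is 8 o'clock at off (120 degrees anticlockwise of +x), 1 o'clock at the fifth click
- reagent_bottle_mid (a point): bystander: amber bottle with black cap, 140 mm high, 64 mm across; its middle
- jar_mid (a point): bystander: white jar, 85 mm high, 72 mm across; its middle
- tip_box_mid (a point): bystander: blue pipette-tip box, 85 by 120 by 55 mm; its middle

How it is judged:
By the outcome, as a careful person would: the job done as asked, in the order asked, and still so for the second after the job is handed in, with the robot touching nothing.
Of dish_1, dish_2, dish_3 only 2 to 3 are there at a start; the rules pass over those that are not, and their reading is None.
At some moment in a run one of dish_1, dish_2, dish_3 may be knocked a few centimetres aside while the robot is not near it.
Once in a run the grip may slacken for a moment while it holds something.
It also fails if it takes over 210 s, if anything falls off the work surface, if the arm or the gripper's body presses on something with over 40 N, if the wrist force passes 120 N, or if a joint passes its speed limit or range.

## Working session

There is one attempt and no reset: what is moved stays moved. The work goes in short steps, each a Python script; the robot and the scene stay as the last script left them, time stands still between calls to the robot, and variables do not carry over. Pictures are saved under pics/ and viewed, at most 14 in all, crops included, and the job is handed in when it is done.

```bash
ls; mkdir -p pics
python3 - <<'E'
from plant import ctrl, sensors, optics
import cv2, numpy as np
for n in ["top","scene"]:
    p,d=optics.grab_frame(n); cv2.imwrite(f"pics/{n}0.png",p[:,:,::-1]); np.save(f"pics/{n}0.npy",d)
    print({k:np.round(v,3).tolist() for k,v in optics.camera_params(n).items()})
print(np.round(optics.camera_params("wrist")["T_tool_cam"],3).tolist(),optics.camera_params("wrist")["mtx"].tolist(),ctrl.tcp_to_tips,sensors.read_state())
E
```

```text
pics
{'mtx': [[446.531, 0.0, 310.727], [0.0, 446.531, 238.082], [0.0, 0.0, 1.0]], 'R': [[-0.012, -1.0, -0.007], [-0.999, 0.012, -0.053], [0.053, 0.007, -0.999]], 't': [-19.241, 559.985, 1227.123]}
{'mtx': [[595.459, 0.0, 319.781], [0.0, 595.459, 235.912], [0.0, 0.0, 1.0]], 'R': [[0.548, 0.836, -0.007], [0.655, -0.434, -0.619], [-0.52, 0.335, -0.785]], 't': [-304.327, -331.433, 2207.907]}
[[0.0, -0.96, -0.28, 70.969], [1.0, 0.0, -0.001, -0.53], [0.001, -0.28, 0.96, -117.806], [0.0, 0.0, 0.0, 1.0]] [[417.95980676513415, 0.0, 316.21942946438963], [0.0, 417.95980676513415, 242.08584935301286], [0.0, 0.0, 1.0]] 25.0 {'t': 0.1, 'q': array([-1.38948289e+00,  2.07335103e-01,  1.54279692e+00, -1.21389612e-05,
        1.39353377e+00, -1.50532129e-01]), 'qvel': array([-1.07493640e-04, -2.61271690e-03, -4.59596830e-03,  8.83847197e-05,
       -6.29094954e-04, -4.61532687e-05]), 'tau': array([-8.52417343e-04, -3.84091580e+01, -2.92548555e+01, -2.22888052e-04,
        4.87973884e-03, -1.29776049e-05]), 'eef_pos': array([ 187.18140227, -543.01052079,  255.24838089]), 'eef_rot': array([[ 9.45442046e-01,  3.25790100e-01, -3.85584094e-04],
       [ 3.25790191e-01, -9.45439899e-01,  2.03699759e-03],
       [ 2.99087063e-04, -2.05148269e-03, -9.99997851e-01]]), 'force': array([0.14083818, 0.16939895, 0.32624615]), 'wrist_torque': array([ 0.0109646 , -0.00450691,  0.02180497]), 'grasp_force': 0.0, 'grip_width': 85.58569318216902}
```

View pics/top0.png

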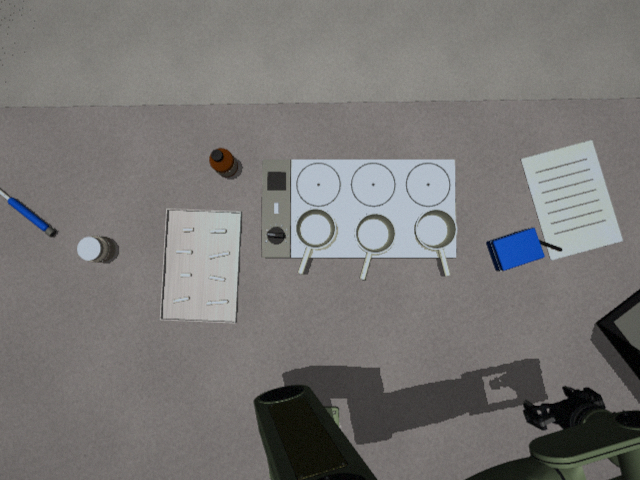

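View pics/scene0.png

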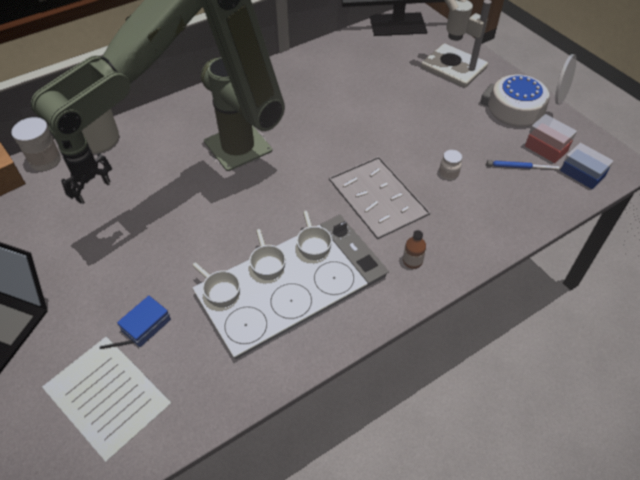

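```bash
cat > h.py <<'E'
from plant import ctrl, sensors, optics
import cv2, numpy as np
def down(a):
    c,s=np.cos(a),np.sin(a); return np.array([[c,s,0],[s,-c,0],[0,0,-1.]])
def cam(name,st=None):
    p=optics.camera_params(name); K=np.array(p["mtx"])
    if name!="wrist":
        R=np.array(p["R"]); return K,R.T,-R.T@np.array(p["t"])
    T=np.array(p["T_tool_cam"]); R=np.array(st["eef_rot"])
    return K,R@T[:3,:3],R@T[:3,3]+np.array(st["eef_pos"])
def px2w(c,uv,z):
    K,R,o=c; uv=np.atleast_2d(np.asarray(uv,float))
    r=np.c_[uv,np.ones(len(uv))]@np.linalg.inv(K).T@R.T
    return o+r*((z-o[2])/r[:,2])[:,None]
def w2px(c,X):
    K,R,o=c; p=(np.atleast_2d(X)-o)@R@K.T; return p[:,:2]/p[:,2:]
def cloud(c,d):
    K,R,o=c; v,u=np.mgrid[:480,:640]
    r=np.stack([u,v,np.ones_like(u)],-1)@np.linalg.inv(K).T
    return o+(r*d[...,None])@R.T
def shot(tag,name="wrist"):
    st=sensors.read_state(); p,d=optics.grab_frame(name)
    cv2.imwrite(f"pics/{tag}.png",p[:,:,::-1]); c=cam(name,st)
    np.savez(f"pics/{tag}.npz",p=p,d=d,K=c[0],R=c[1],o=c[2]); return p,d,c
def load(tag):
    z=np.load(f"pics/{tag}.npz"); return z["p"],z["d"],(z["K"],z["R"],z["o"])
E
python3 - <<'E'
from h import *
c=cam("top")
d=np.load("pics/top0.npy"); P=cloud(c,d)
for n,uv,z in [("dots",[(318,184),(373,184),(428,184)],40),("corners",[(262,158),(455,159),(456,258),(262,258)],40),("tray",[(168,209),(241,211),(237,322),(161,319)],13),
 ("rims",[(316,229),(375,234),(435,230)],88),("handle ends",[(304,271),(363,277),(446,274)],76),("sel",[(276,236)],74),("bottle,jar,box",[(217,155),(90,249),(515,250)],85)]:
    print(n,np.round(px2w(c,uv,z)[:,:2]).tolist(),[np.round(P[v,u]).tolist() for u,v in uv][:3])
t=px2w(c,[(202,265)],3)[0]
ctrl.move_ptp([t[0]+20,t[1],290],down(np.pi/2)) if 0 else ctrl.move_ptp([t[0],t[1],270],down(0.0))
shot("tray1"); print(sensors.read_state()["t"],sensors.read_state()["q"])
E
```

```text
dots [[707.0, -48.0], [705.0, -199.0], [703.0, -349.0]] [[707.0, -48.0, 39.0], [704.0, -198.0, 42.0], [703.0, -349.0, 39.0]]
corners [[781.0, 105.0], [771.0, -425.0], [499.0, -419.0], [506.0, 107.0]] [[792.0, 111.0, -7.0], [780.0, -438.0, -1.0], [500.0, -434.0, -5.0]]
tray [[646.0, 373.0], [638.0, 168.0], [330.0, 180.0], [341.0, 391.0]] [[646.0, 371.0, 17.0], [640.0, 171.0, -2.0], [329.0, 182.0, 2.0]]
rims [[579.0, -41.0], [564.0, -195.0], [573.0, -352.0]] [[583.0, -41.0, 42.0], [567.0, -201.0, 44.0], [576.0, -363.0, 46.0]]
handle ends [[470.0, -8.0], [452.0, -163.0], [458.0, -381.0]] [[468.0, -6.0, -1.0], [452.0, -162.0, 79.0], [458.0, -379.0, 81.0]]
sel [[563.0, 65.0]] [[563.0, 66.0, 73.0]]
bottle,jar,box [[780.0, 219.0], [534.0, 554.0], [518.0, -559.0]] [[767.0, 208.0, 138.0], [534.0, 554.0, 85.0], [519.0, -574.0, 53.0]]
3.225 [ 3.64969257e-01  1.70643001e-01  1.55515784e+00 -1.89414823e-04
  1.41579020e+00  1.93692823e+00]
```

View pics/tray1.png

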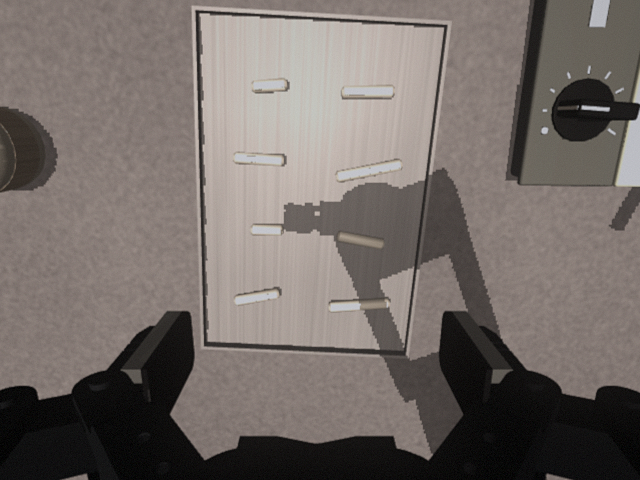

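Run:
```python
from h import *
p,d,c=load("tray1")
E=dict(A=[(252,86),(288,85)],B=[(342,92),(395,91)],C=[(234,157),(285,159)],D=[(337,177),(401,163)],E=[(251,230),(283,230)],F=[(338,236),(383,244)],G=[(235,299),(280,292)],H=[(330,306),(390,303)])
for k,v in E.items():
    w=px2w(c,v,11); e=w[1]-w[0]; print(k,np.round(w.mean(0)[:2],1),round(np.linalg.norm(e),1),round(np.arctan2(e[1],e[0]),3))
# selector dots
print(np.round(px2w(c,[(544,131),(548,109),(555,90),(568,76),(589,70)],40)[:,:2],1).tolist())
print(np.round(px2w(c,[(637,112),(557,105),(583,108),(610,108)],74)[:,:2],1).tolist())
# view of stirrer
ctrl.move_ptp([590,-190,330],down(np.pi/2)); shot("plate1"); 
ctrl.move_ptp([570,65,230],down(np.pi/2)); shot("sel1"); print(sensors.read_state()["t"])
a=cv2.imread("pics/sel1.png")[:,80:560]; b=cv2.imread("pics/plate1.png")
cv2.imwrite("pics/sel1c.png",a)
```

```text
A [587.9 318.7] 30.5 -1.546
B [583.1 235.1] 45.0 -1.554
C [527.6 329.9] 45.2 -1.61
D [516.9 232.6] 58.1 -1.357
E [461.6 325.5] 29.8 -1.572
F [451.8 238.1] 43.1 -1.754
G [395.6 337.1] 44.8 -1.406
H [385.9 236.8] 58.9 -1.517
[[551.2, 96.4], [568.0, 95.8], [582.2, 92.5], [592.5, 84.0], [596.8, 68.5]]
[[565.1, 49.6], [569.9, 107.7], [567.9, 88.8], [567.9, 69.5]]
6.4417
```

View pics/plate1.png

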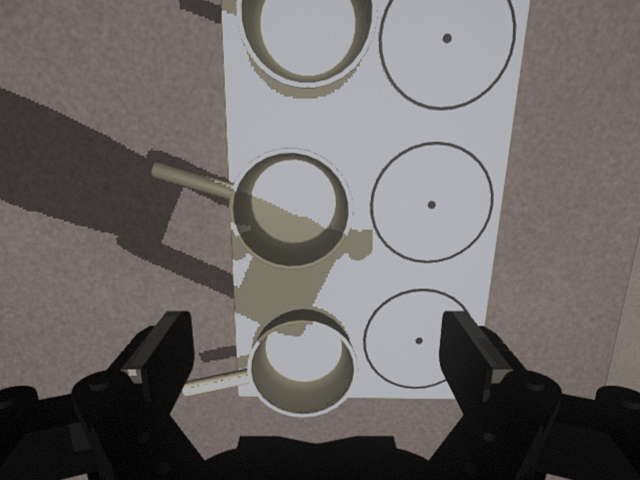

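View pics/sel1.png

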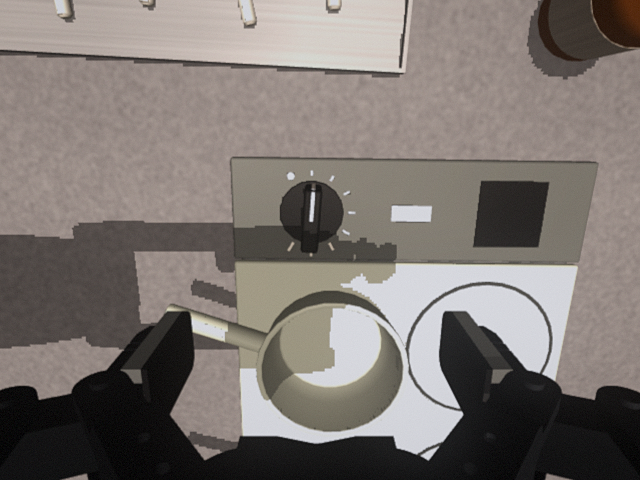

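Run:
```python
from h import *
p,d,c=load("plate1")
print("dots",np.round(px2w(c,[(447,38.5),(431,205),(419,341)],40)[:,:2],1).tolist())
print("rims",np.round(px2w(c,[(291,207.5),(302,362)],88)[:,:2],1).tolist())
print("h",np.round(px2w(c,[(155,170),(185,388)],76)[:,:2],1).tolist())
p,d,c=load("sel1")
print("rim3",np.round(px2w(c,[(332,367)],88)[:,:2],1).tolist(), "h",np.round(px2w(c,[(170,312)],76)[:,:2],1).tolist())
print("sel line",np.round(px2w(c,[(313,186),(310,250),(311,218)],74)[:,:2],1).tolist(),"skirt",np.round(px2w(c,[(311,212)],48)[:,:2],1).tolist())
print("dot,ticks",np.round(px2w(c,[(290,176),(312,172),(346,191),(352,212),(347,234),(291,246)],40)[:,:2],1).tolist())
print("strip corners",np.round(px2w(c,[(232,157),(597,162)],40)[:,:2],1).tolist())
# rim fit from depth in both views
for t in ("plate1","sel1"):
    p,d,c=load(t); P=cloud(c,d); m=(P[...,2]>84)&(P[...,2]<93)&(P[...,0]>480)&(P[...,0]<660)&(d>0)&(P[...,1]<15)
    for y in (-45,-197,-350):
        q=P[m&(abs(P[...,1]-y)<75)][:,:2]
        if len(q)>60:
            A=np.c_[2*q,np.ones(len(q))]; s=np.linalg.lstsq(A,(q**2).sum(1),rcond=None)[0]; print(t,y,np.round(s[:2],1),np.sqrt(s[2]+s[:2]@s[:2]),len(q))
```

```text
dots [[705.9, -47.6], [703.2, -197.9], [701.7, -348.5]]
rims [[567.5, -190.8], [575.8, -344.4]]
h [[447.3, -159.7], [454.4, -382.5]]
rim3 [[582.0, -32.8]] h [[466.4, 4.4]]
sel line [[568.7, 94.2], [566.5, 50.1], [567.3, 72.6]] skirt [[567.0, 71.2]]
dot,ticks [[551.6, 96.5], [567.8, 99.4], [593.0, 85.3], [597.8, 69.4], [594.4, 52.3], [551.4, 42.7]]
strip corners [[509.7, 110.2], [775.6, 106.5]]
plate1 -45 [582.2 -38.5] 51.795446951754606 1516
plate1 -197 [ 565.1 -193.4] 52.71138271360433 2232
plate1 -350 [ 572.9 -353.6] 53.10958304481834 1753
sel1 -45 [578.5 -35.5] 53.34791391666466 3190
```

```bash
cat >> h.py <<'E'
def S(): return sensors.read_state()
def pick(xy,a,z=31):
    R=down(a); ctrl.gripper_to(32,40)
    ctrl.move_ptp([*xy,110],R); ctrl.move_l([*xy,z+8],vel=200)
    hit=ctrl.move_l([*xy,z],vel=40,threshold=8)
    ctrl.gripper_to(0,40); s=S(); print("grip",hit,np.round(s["eef_pos"],1),round(s["grip_width"],1),s["grasp_force"],np.round(s["force"],1))
    ctrl.move_l([*xy,140],vel=250); s=S(); print("lift",round(s["grip_width"],1),round(s["grasp_force"],1),round(s["t"],1))
def place(xy,a,z=74):
    R=down(a); ctrl.move_ptp([*xy,150],R); ctrl.move_l([*xy,z+10],vel=200)
    s=S(); print("over",round(s["grip_width"],1),round(s["grasp_force"],1))
    hit=ctrl.move_l([*xy,z],vel=30,threshold=6)
    ctrl.gripper_to(24); s=S(); print("put",hit,np.round(s["eef_pos"],1),np.round(s["force"],1))
    ctrl.move_l([*xy,160],vel=250)
E
python3 - <<'E'
from h import *
print(ctrl.tcp_to_tips); ctrl.gripper_to(32,40); print(ctrl.tcp_to_tips,S()["grip_width"])
pick((451.8,238.1),np.pi-1.754)
E
```

```text
25.0
25.0 31.929015908586823
grip False [452.1 238.3  31.5] 8.1 40.19179548660759 [-0.4 -1.   2.3]
lift 8.1 39.7 9.9
```

Run:
```python
from h import *
place((580,-39),1.57)
shot("d3")
pick((583.1,235.1),np.pi-1.554)
ctrl.move_ptp([540,-180,330],down(np.pi/2)); shot("plate2"); print(S()["grip_width"],S()["t"])
a=cv2.imread("pics/d3.png"); b=cv2.imread("pics/plate2.png")
cv2.imwrite("pics/m1.png",cv2.resize(np.hstack([a,b]),(800,300)))
p,d,c=load("plate2"); P=cloud(c,d); m=(P[...,2]>84)&(P[...,2]<93)&(P[...,0]>480)&(P[...,0]<660)&(d>0)&(P[...,1]<15)
for y in (-45,-197,-350):
    q=P[m&(abs(P[...,1]-y)<75)][:,:2]
    if len(q)>60:
            A=np.c_[2*q,np.ones(len(q))]; s=np.linalg.lstsq(A,(q**2).sum(1),rcond=None)[0]; print(y,np.round(s[:2],1),np.sqrt(s[2]+s[:2]@s[:2]),len(q))
```

```text
over 8.2 39.7
put False [580.1 -39.1  74.2] [0.  0.4 0.4]
grip False [583.5 235.3  31.5] 7.7 40.21642925283231 [ 0.1 -0.6  2.6]
lift 8.0 39.9 16.0
8.032828961723826 17.7333
-45 [581.5 -37.7] 52.285949608680625 1751
-197 [ 564.3 -193.6] 53.08168895812603 2009
-350 [ 576.3 -353.2] 52.12691014521058 484
```

View pics/m1.png

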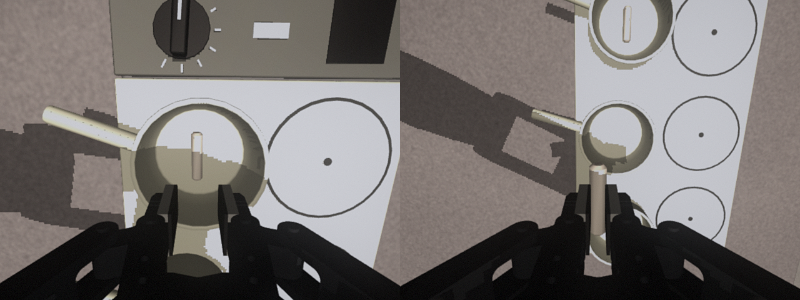

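```bash
cat >> h.py <<'E'
def rim(c,d,y0,x0=None):
    P=cloud(c,d); m=(P[...,2]>83)&(P[...,2]<94)&(P[...,0]>470)&(P[...,0]<790)&(d>0)&(abs(P[...,1]-y0)<75)
    q=P[m][:,:2]
    for _ in range(8):
        A=np.c_[2*q,np.ones(len(q))]; s=np.linalg.lstsq(A,(q**2).sum(1),rcond=None)[0]; r=np.sqrt(s[2]+s[:2]@s[:2])
        e=abs(np.linalg.norm(q-s[:2],axis=1)-r); k=e<max(3,2*np.median(e)); q=q[k]
    print("rim",np.round(s[:2],1),round(r,1),len(q)); return s[:2]
def look(x,y,tag,z=250,dy=-10):
    ctrl.move_ptp([x,y+dy,z],down(np.pi/2)); return shot(tag)
E
python3 - <<'E'
from h import *
place((564.5,-193.5),1.57)
pick((527.6,329.9),np.pi-1.61)
p,d,c=look(574,-353,"d1"); r=rim(c,d,-353); print(S()["grip_width"],S()["t"])
if np.hypot(*(r-[574,-353]))<12 and S()["grip_width"]>6:
    place(r,1.57)
    p,d,c=look(575,-260,"plate3",z=330)
    for y in (-353,-195): rim(c,d,y)
    p,d,c=look(560,-30,"p4",z=330); rim(c,d,-45)
a=cv2.imread("pics/plate3.png"); b=cv2.imread("pics/p4.png")
cv2.imwrite("pics/m2.png",cv2.resize(np.hstack([a,b]),(800,300))); print(S()["t"])
E
```

```text
over 8.2 42.7
put False [ 564.6 -193.6   74.1] [-0.8  0.7 -0.4]
grip False [528.  330.2  31.6] 8.1 40.267975474362174 [-0.  -0.8  1.4]
lift 8.3 39.9 24.2
rim [ 584.4 -400.4] 52.2 1856
8.442317434458744 26.7167[ WARN:0@18.971] global loadsave.cpp:275 findDecoder imread_('pics/plate3.png'): can't open/read file: check file path/integrity
[ WARN:0@18.972] global loadsave.cpp:275 findDecoder imread_('pics/p4.png'): can't open/read file: check file path/integrity
Traceback (most recent call last):
cv2.error: OpenCV(4.12.0) :-1: error: (-5:Bad argument) in function 'resize'
> Overload resolution failed:
>  - src data type = object is not supported
>  - Expected Ptr<cv::UMat> for argument 'src'
```

View pics/d1.png

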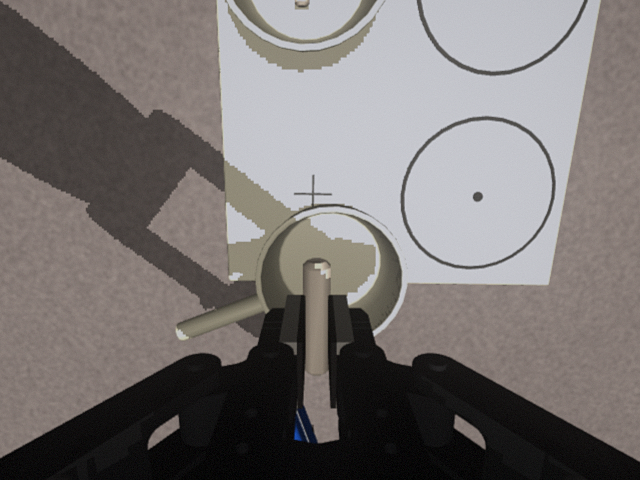

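Run:
```python
from h import *
p,d,c=load("d1"); print("check",np.round(px2w(c,[(332,278)],88),1), "h",np.round(px2w(c,[(182,330),(262,304)],76),1))
place((583,-397),1.57)
p,d,c=look(583,-420,"d1b",z=300); rim(c,d,-400); print(S()["t"])
p,d,c=look(575,-215,"plate3",z=330); rim(c,d,-195); 
p,d,c=look(560,-50,"p4",z=330); rim(c,d,-45)
a=cv2.imread("pics/d1b.png"); b=cv2.imread("pics/p4.png")
cv2.imwrite("pics/m2.png",cv2.resize(np.hstack([a,b]),(800,300))); print(S()["t"])
```

```text
check [[ 585.4 -398.2   88. ]] h [[ 470.3 -446.    76. ]
 [ 533.  -424.    76. ]]
over 7.8 39.9
put False [ 583.1 -397.1   74.1] [0.5 0.  0.9]
rim [ 583.8 -401. ] 52.5 1888
29.6583
rim [ 566.4 -194.1] 52.2 1964
rim [581.  -37.3] 52.5 1500
31.3
```

View pics/m2.png

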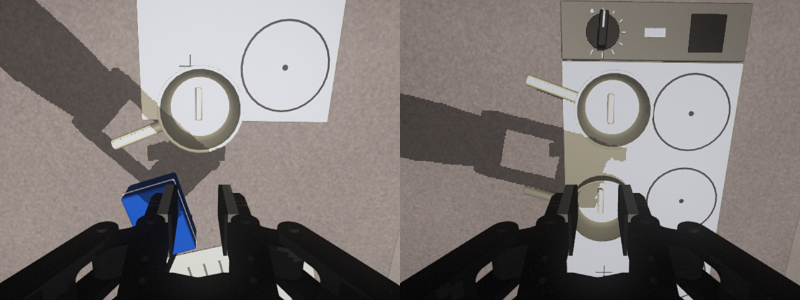

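View pics/d1b.png

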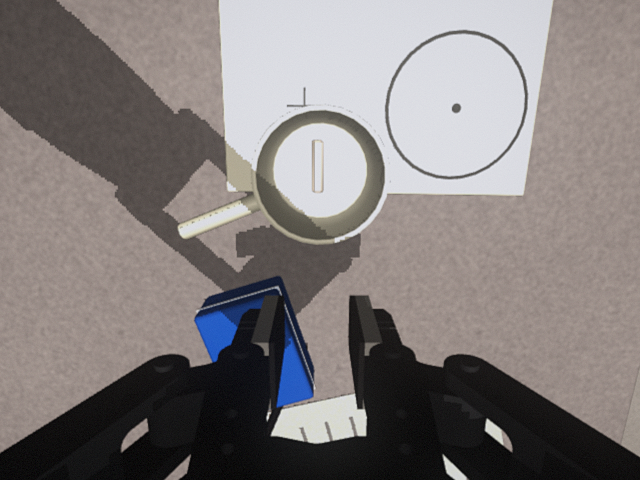

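```bash
cat >> h.py <<'E'
DOT={3:np.array([706.2,-47.8]),2:np.array([703.8,-198.3]),1:np.array([702.1,-348.6])}
def grip_handle(cen,th):
    u=np.array([np.cos(th),np.sin(th)]); g=np.asarray(cen)+95*u
    R=down(th-np.pi); ctrl.gripper_to(40,60); ctrl.move_ptp([*g,150],R); ctrl.move_l([*g,92],vel=200)
    hit=ctrl.move_l([*g,82],vel=50,threshold=6); ctrl.gripper_to(0,60); s=S()
    print("hgrip",hit,np.round(s["eef_pos"],1),round(s["grip_width"],1),round(s["grasp_force"]),np.round(s["force"],1),round(s["t"],1)); return g
def release():
    ctrl.gripper_to(40); p=S()["eef_pos"]; ctrl.move_l([p[0],p[1],160],vel=200)
E
python3 - <<'E'
from h import *
p,d,c=load("d1b"); e=px2w(c,[(181,231),(252,205)],76)[:,:2]; cen=np.array([584,-400.])
v=e[0]-cen; w=e[0]-e[1]; print(e.round(1),np.linalg.norm(v),np.arctan2(v[1],v[0]),np.arctan2(w[1],w[0]))
P=cloud(c,d); m=(P[...,2]>70)&(P[...,2]<93)&(P[...,0]<530)&(P[...,1]<-350)&(P[...,1]>-480); q=P[m]
q=q[np.linalg.norm(q[:,:2]-cen,axis=1)>62][:,:2]; l=cv2.fitLine(q.astype(np.float32),cv2.DIST_HUBER,0,.01,.01).ravel(); print(len(q),l, np.arctan2(-abs(l[0])*l[1]/l[0],-abs(l[0])))
E
```

```text
[[ 467.8 -447.1]
 [ 528.6 -424.9]] 125.35204225553728 -2.7565279312510134 -2.7908227607893945
1329 [ 9.2804074e-01  3.7247875e-01  4.9803986e+02 -4.3494965e+02] -2.7599142
```

Run:
```python
from h import *
cen=np.array([584,-400.3]); g=grip_handle(cen,-2.762)
p,d,c=shot("g1"); r=rim(c,d,-400)
z=S()["eef_pos"][2]
if S()["grip_width"]>8:
    e=np.array(g)+DOT[1]-cen
    print(ctrl.move_l([*e,82],vel=50)); s=S(); print(s["eef_pos"],s["grip_width"],s["grasp_force"],s["force"].round(1))
    p,d,c=shot("g1b"); r=rim(c,d,-349); print(DOT[1]-r,s["t"])
```

```text
hgrip False [ 496.  -436.    82.7] 13.2 58 [-0.9 -0.7  1.5] 34.3
rim [ 558.2 -411.1] 53.5 8119
False
[ 612.26471065 -385.12542966   82.62662981] 13.185217966398604 58.94264280796051 [-6.  -3.4  5.7]
rim [ 674.8 -360. ] 53.0 8786
[27.28138795 11.40225318] 37.0833
```

View pics/g1b.png

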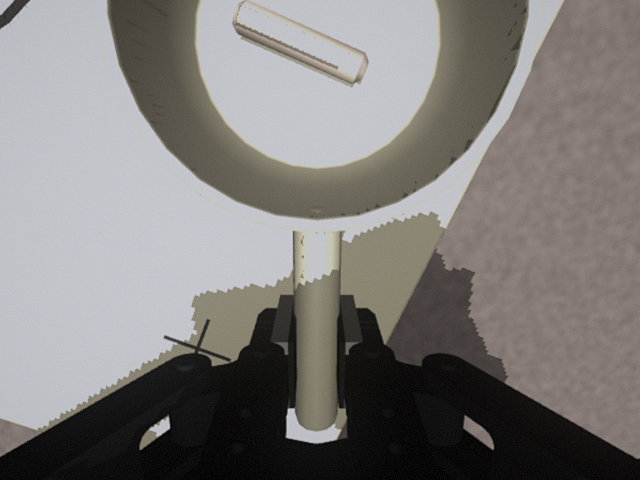

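Run:
```python
from h import *
release(); print(S()["t"])
p,d,c=look(690,-370,"c1",z=300); r=rim(c,d,-349); print(DOT[1]-r)
```

```text
38.05
rim [ 700.1 -349.8] 52.5 1825
[2.04389759 1.17203684]
```

View pics/c1.png

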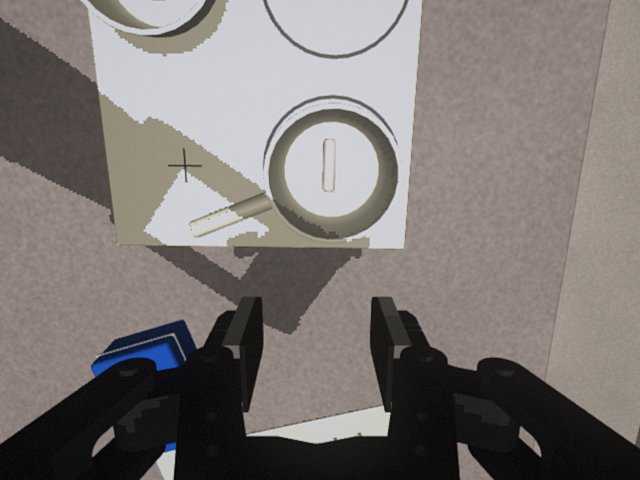

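```bash
cat >> h.py <<'E'
def hdir(c,d,cen):
    P=cloud(c,d); q=P[(P[...,2]>70)&(P[...,2]<93)&(d>0)]; v=q[:,:2]-cen; n=np.linalg.norm(v,axis=1)
    q=q[(n>65)&(n<130)&(v[:,0]<-50)][:,:2]; l=cv2.fitLine(q.astype(np.float32),cv2.DIST_HUBER,0,.01,.01).ravel()
    if l[0]>0: l[:2]*=-1
    w=np.array(l[2:])-cen; print("hdir",len(q),np.arctan2(l[1],l[0]),np.arctan2(w[1],w[0])); return np.arctan2(w[1],w[0])
E
python3 - <<'E'
from h import *
p,d,c=look(565,-210,"b2",z=300); cen=rim(c,d,-195); th=hdir(c,d,cen)
g=grip_handle(cen,th)
if S()["grip_width"]>10:
    e=np.array(g)+DOT[2]-cen; n=(DOT[2]-cen); n/=np.linalg.norm(n)
    ctrl.move_l([*(e+1.7*n),82],vel=50); s=S(); print(s["eef_pos"]-[*e,82],s["grip_width"],s["grasp_force"],s["force"].round(1))
    release(); p,d,c=look(700,-210,"c2",z=300); r=rim(c,d,-198); print(DOT[2]-r,S()["t"])
E
```

```text
rim [ 566.4 -194. ] 52.2 2309
hdir 1456 2.857072 2.8474564153651287
hgrip False [ 475.7 -166.6   82.5] 12.6 58 [-1.8 -0.3  3.6] 43.0
[-0.43070187  0.14352012  0.2095427 ] 12.991284123062886 59.146533608436584 [-9.3  1.3  9. ]
rim [ 702.7 -198. ] 52.6 1565
[ 1.1389475  -0.34700117] 48.5833
```

Run:
```python
from h import *
p,d,c=look(580,-55,"b3",z=300); cen=rim(c,d,-40); th=hdir(c,d,cen)
g=grip_handle(cen,th)
if S()["grip_width"]>10:
    e=np.array(g)+DOT[3]-cen; n=(DOT[3]-cen); n/=np.linalg.norm(n)
    ctrl.move_l([*(e+1.7*n),82],vel=50); s=S(); print(s["eef_pos"]-[*e,82],s["grip_width"],s["grasp_force"],s["force"].round(1))
    release(); p,d,c=look(700,-60,"c3",z=300); r=rim(c,d,-48); print(DOT[3]-r,S()["t"])
p,d,c=look(640,-180,"all",z=380); [rim(c,d,DOT[i][1]) for i in (2,3)]
a=cv2.imread("pics/c3.png"); b=cv2.imread("pics/all.png")
cv2.imwrite("pics/m3.png",cv2.resize(np.hstack([a,b]),(800,300)))
```

```text
rim [581.  -37.3] 52.4 1884
hdir 1463 2.7998025 2.7943513159522606
hgrip False [491.9  -5.   82.5] 12.9 58 [-1.   0.3  3.2] 52.5
[-1.0305451   0.4895341   0.11612788] 12.434834543221513 59.29940700531006 [-9.5  0.7 10.7]
rim [705.  -47.3] 52.5 1643
[ 1.17776946 -0.47894732] 57.925
rim [ 702.1 -197.8] 52.9 899
rim [704.5 -47.3] 53.0 955
```

View pics/m3.png

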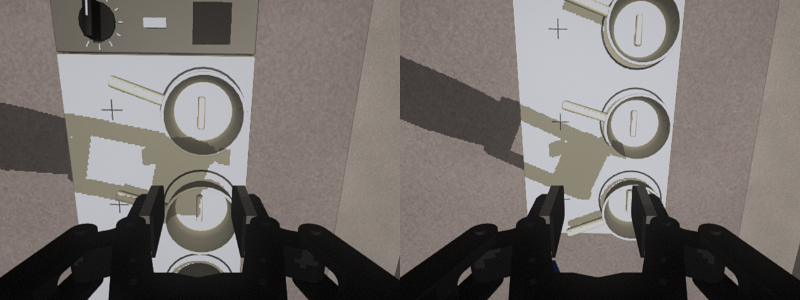

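Run:
```python
from h import *
ctrl.gripper_to(34,30); a0=1.557; xy=[567.4,70.3]
ctrl.move_ptp([*xy,150],down(a0)); ctrl.move_l([*xy,84],vel=200); print(ctrl.move_l([*xy,74],vel=40,threshold=6))
ctrl.gripper_to(0,30); s=S(); print(s["grip_width"],s["force"].round(1),s["q"].round(2))
tot=2.094-0.06; n=10
for k in range(1,n+1):
    ctrl.move_l([*xy,74],rot=down(a0-tot*k/n),vel=60)
s=S(); print(s["grip_width"],s["grasp_force"],s["force"].round(1),s["wrist_torque"].round(3),np.arctan2(s["eef_rot"][1,0],s["eef_rot"][0,0]),s["t"])
ctrl.gripper_to(34); ctrl.move_l([*xy,160],vel=200)
p,d,c=look(570,65,"s2",z=230,dy=0); print(S()["t"])
```

```text
False
11.352391647823152 [-1.2  0.5  2.5] [-0.03  0.41  1.69 -0.    1.04 -0.01]
11.204076633537607 33.5685271024704 [ 3.6 -6.3  1.4] [-1.078 -0.608 -0.084] -0.47243532631466834 64.9083
67.675
```

View pics/s2.png

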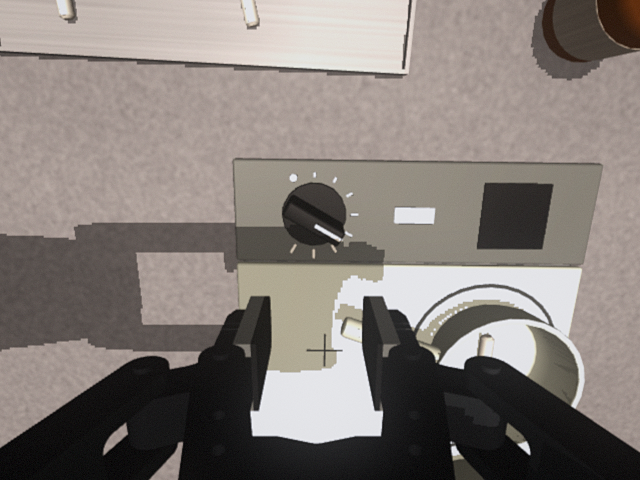

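Run:
```python
from h import *
ok=True
for i in (3,2,1):
    p,d,c=look(690,DOT[i][1]-15,f"f{i}",z=300); e=DOT[i]-rim(c,d,DOT[i][1]); ok&=np.hypot(*e)<4
print(ok,S()["t"])
if ok: print(ctrl.finish_job())
```

```text
rim [704.8 -47.3] 52.6 1574
rim [ 702.9 -198. ] 52.5 1713
rim [ 700.1 -349.7] 52.5 1789
True 69.925
the job is handed in; nothing more can be done
None
```

Job handed in at about 70 s: all three dishes were there, each with one 45 mm bar lying flat and centred within about 2.5 mm of its ring (dish 1 was knocked aside early and recovered), and the last camera view showed the selector on its fifth click; the hand-in call returned no verdict.

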